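# Third hand at the lantern jig

## Robot

A 6-joint arm with a two-finger parallel gripper is mounted at the origin on the work surface. World frame = base frame: x ahead of the robot, y to its left, z up, the work surface at z = 0. Lengths are in m, angles in rad, forces in N, time in s.
With the tool pointing down it reaches from about 0.25 to 0.725 m from the base axis. Payload 4 kg.
Tool frame: the origin (TCP) lies midway between the tips of the shut fingers; the grasp point (between the pads) lies pinch_z behind it (pinch_z is the distance from the TCP to the grasp point, in m); z points along the fingers, y is the direction in which the jaws open and shut (so a half turn about z gives the same grasp; the last joint's range is limited). The gripper opens to 85 mm and grips with 20 to 120 N. Pads are 22 mm wide; open, the fingers measure 114 mm over their backs; the gripper's body (76 mm by 85 mm) begins 54 mm behind the grasp point. The pads swing forward as they close: fully open they stand 13 mm farther back than shut.
Start: joints at [-1.142, 0.241, 0.005, 1.335, 0, 1.571], TCP at [0.208, -0.455, 0.231] pointing down, gripper open.
Joint ranges: [-2.72, 2.72], [-1.05, 1.87], [-1.09, 1.28], [-1.99, 2.15], [-1.42, 1.44], [-3.14, 3.14]. Speed limits (rad/s): [2.79, 2.79, 3.14, 3.14, 3.14, 3.14].

## Interface

Orientations are given as a unit quaternion [x, y, z, w].
In Python, from workcell import * gives the robot as it stands.
- The arm moves only by the tool move_arm, never from a script. Its argument "motion" is a list of rows, each a list of 3 entries, a list of its own where there are three numbers: the finger opening in mm, from 0 to 85.4, then the shift along the tool's x, y, z in units of 50 mm (1.0 is 50 mm), then the turn about the tool's z in units of 6 degrees (1.0 is 6 degrees). In form: [[claw, [dx, dy, dz], roll], ...]. A call has exactly 10 rows; each row is the pose to reach, as a shift and turn from the pose commanded when the call began, along the tool's axes at that moment; what a row does not reach only later rows make up. A row lasts 1/10 s, in which the tool goes at most 50 mm and 8.59 degrees, less where a joint would pass 70% of its speed; a pose out of reach is approached as far as the arm can. A call with a gripper value outside its range is refused whole. The fingers move at their own pace and stop on an object; the grip force is fixed at half the most. Time passes only in rows, so rows that repeat a pose let the fingers close, or fill a call up. It gives the time, the measured TCP pose, the force and the opening at its end, in the units of the state.
- get_obs(): the state, without advancing time (a new reading comes with each control period).
- camera(name): name is "side" or "top"; returns a dict with "color" (384x512x3 uint8, red, green, blue), "fx", "fy", "cx", "cy" (pixels), "rvec" (rotation vector, rad) and "tvec" (3), from world to camera coordinates, as OpenCV has them. Camera axes: x right, y down, z forward; pixel columns grow to the right and rows downward; lengths in m; the calibration is good to about 2 mm. A picture is of the moment at which its call begins. There is no depth.
- job_done(): hands the job in, once; it reports no verdict.
The state is a dict: "clock": time; "joint_pos": joint angles; "joint_vel": joint speeds; "tau": joint torques, N m; "eef_pos": TCP position; "tool_rot": TCP orientation; "ft_force": force on the tool from outside, world axes, zero at the start; "ft_torque": the same for the moment, N m; "grip_width": finger opening in m.
Only numpy, scipy, OpenCV 4.12 (cv2) and the standard library are available. Lean on these libraries where they do the work, as an engineer would, in place of code of your own. Each camera call takes 0.05 s, during which the arm holds its last target.

## Task

The white porcelain socket is in the way on the riveting jig: stand it upright in the open drawer, without toppling it. Then slide the brass star panel up to the red sprung stop, one long edge flush against the bar, centred on it and flat on the table, and press with a steady 7 N or so, so that the bar sits about halfway (10 mm) into its travel and never bottoms out. Finish while still pressing, so that I can rivet the panel; leave the two collars and the green jewel where they are.

Things in the scene. Friction and masses are not known exactly. Their poses are not given: they have to be found in the camera images.
- socket: White porcelain lamp socket, round, 46 mm tall: foot flange 48 mm across and 8 mm high, above 11 mm a plain barrel 38 mm across. About 0.12 kg. Origin at the centre of its underside, z up. It starts upright on the table between panel and stop bar.
- panel: Brass star lantern panel lying flat: plate 100 mm (its x) by 130 mm (its y, the long edges) by 10 mm thick, about 0.4 kg, with a square neck in the middle, 36 x 36 mm outside, sides parallel to the plate's, from 10 to 42 mm above the table. The neck is a handle for gripping; the plate's edge can also be pushed. Origin at the centre of the underside, z up. At the start its +x points roughly towards the stop bar (within 0.4 rad).
- jig: Riveting jig fixed to the table: dark wooden housing block (55 x 170 x 42 mm, 48 to 103 mm behind the bar's rest position along +x) that carries a red stop bar on two springs. Origin on the table below the middle of the bar's front face at rest. Its +x is the direction in which a part is pressed against the bar; its y runs along the bar.
- stop_face (a point): Middle of the front face of the red sprung stop bar, 17 mm above the table; moves with the bar; axes as the jig's. The bar is 140 mm long (along y), 14 mm thick, from 3 to 31 mm above the table, and keeps its direction as it slides. A flush panel has its origin 50 mm before this point along the jig's x.
- stop (a joint): How far the stop bar is pushed in, in m: 0 at rest, 0.020 bottomed out. Spring of 700 N/m without preload, so 7 N at 0.010; light damping.
- unit: Low wooden drawer unit, fixed, 220 x 220 x 75 mm, one drawer. Origin at the centre of the underside; front faces its -x, and the drawer pulls out that way. Its top begins 95 mm before its origin.
- unit_drawer0 (a joint): How far the drawer is pulled out, in m: 0 shut, 0.15 at most. It starts 0.115 to 0.14 open and slides with light friction (1 N).
- drawer_floor (a point): Point on the drawer's inner floor, 22 mm above the table, mid-width, about the middle of the open part; moves with the drawer; axes as the unit's. From here the inside reaches 55 mm to the front (-x), 89 mm to each side, and 54 to 79 mm to +x before the unit's top (75 mm high) covers it. Front edge 63 mm above the table, side walls 53 mm. A round brass pull stands out 35 mm in front.
- collar_a: Brass knurled collar, a ring 40 mm across, 18 mm high, lying flat; leave alone. Origin at the centre of its underside.
- collar_b: A second, equal brass knurled collar; leave alone.
- jewel: Green glass jewel lens, a dome 38 mm across and 15 mm high; leave alone. Origin at the centre of its underside.

How it is judged:
On the way, in this order (a step that is already met when the one before it is completed fails the run):
1. the socket stands upright in the drawer, let go and at rest (x of socket in the frame of drawer_floor between -0.05 and 0.115 m and y of socket in the frame of drawer_floor between -0.08 and 0.08 m and z of socket in the frame of drawer_floor between -0.005 and 0.006 m and angle between socket's own z axis and vertical below 0.15 rad and contact force between each of the arm, the fingers and socket below 0.1 N and linear speed of socket below 0.02 m/s), for 0.2 s.
2. the panel is pressed flush and centred against the stop bar with 4 to 10 N (contact force between panel and jig between 4 and 10 N and angle between the x axis of panel and the x axis of stop_face, either way round below 0.07 rad and y of panel in the frame of stop_face between -0.02 and 0.02 m and x of panel in the frame of stop_face between -0.056 and -0.044 m and angle between panel's own z axis and vertical below 0.06 rad and height (world z) of panel below 0.006 m and linear speed of panel below 0.01 m/s and contact force between any of the fingers, the arm and panel above 1 N), for 0.5 s.
At the end, for the whole second after the job is handed in: Socket upright on the drawer floor, untouched. Robot still pressing the panel on the stop bar with 4 to 10 N (bar 6 to 14 mm in), long edge within 0.07 rad of the bar, centred within 20 mm, flat on the table, still. Collars and jewel within 20 mm of their starts (all of step 1 and all of step 2 and distance of each of collar_a, collar_b, jewel from where it was at the start of the episode below 0.02 m); the arm keeps its last pose, push and grip.
It fails at once if the stop bar is bottomed out (value of joint stop above 0.0195 m).
It fails at once if the socket is toppled (angle between socket's own z axis and vertical above 0.8 rad).
It fails at once if a collar or the jewel is disturbed (distance of any of collar_a, collar_b, jewel from where it was at the start of the episode above 0.02 m).
It also fails if it takes over 61 s, if anything falls off the work surface, if the arm or the gripper's body presses on something with over 40 N, if the wrist force passes 120 N, or if a joint passes its speed limit or range.

## Working session

There is one attempt and no reset: what is moved stays moved. The work goes in short steps, Python scripts to look and compute and a tool call to move; the robot and the scene stay as the last step left them, time stands still between calls to the robot, and variables do not carry over. Pictures are saved under pics/ and viewed, and the job is handed in when it is done.

Besides the shell and the picture viewer there is one more tool, called after "Emit:" as name(argument=value, ...), one argument or row to a line, values as JSON. move_arm: Moves the arm, as the interface text tells. Its arguments: {"type":"object","properties":{"motion":{"type":"array","items":{"type":"array"}}},"required":["motion"]}

```bash
mkdir -p pics; ls
python3 - <<'E'
from workcell import *
import cv2
o=get_obs(); print(o)
for n in("side","top"):
    c=camera(n); cv2.imwrite(f"pics/{n}0.png",cv2.cvtColor(c["color"],cv2.COLOR_RGB2BGR))
    print(n,{k:v for k,v in c.items() if k!="color"})
E
```

```text
pics
{'clock': 0.0, 'joint_pos': array([-1.14200802e+00,  2.41407148e-01,  3.73444343e-03,  1.33520244e+00,
        1.70551449e-05,  1.57084921e+00]), 'joint_vel': array([ 0.00080047, -0.00122776,  0.00149233, -0.00104473, -0.00110371,
       -0.00022297]), 'tau': array([ 1.11957637e-03, -3.72318006e+01,  2.52407902e+01,  1.70358951e-02,
        5.08195922e-05, -6.09120178e-06]), 'eef_pos': array([ 0.20762801, -0.45416146,  0.23041977]), 'tool_rot': array([ 9.77110570e-01,  2.12729534e-01, -2.12834422e-04, -1.01742033e-03]), 'ft_force': array([-0.50371997,  0.19367161, -0.14717771]), 'ft_torque': array([ 0.03458701,  0.02066539, -0.02302817]), 'grip_width': 0.08566117261564099}
side {'fx': 371.6244099147957, 'fy': 371.6244099147957, 'cx': 255.67942584962668, 'cy': 186.857905697271, 'rvec': array([ 0.39269962, -2.61664088,  1.45755017]), 'tvec': array([0.52572232, 0.12326538, 0.77585726])}
top {'fx': 394.78575571614033, 'fy': 394.78575571614033, 'cx': 258.19590155803917, 'cy': 188.3828379886193, 'rvec': array([ 2.23234367, -2.17641025,  0.09124818]), 'tvec': array([-0.01771329,  0.54506823,  0.95253988])}
```

View pics/side0.png

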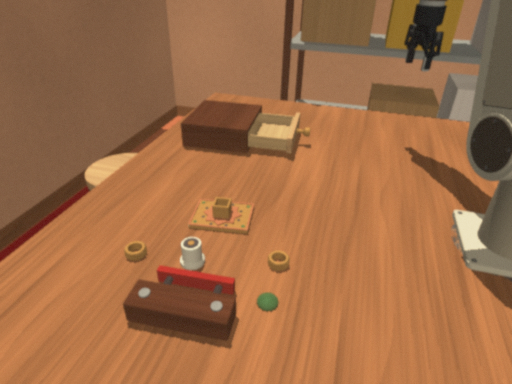

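View pics/top0.png

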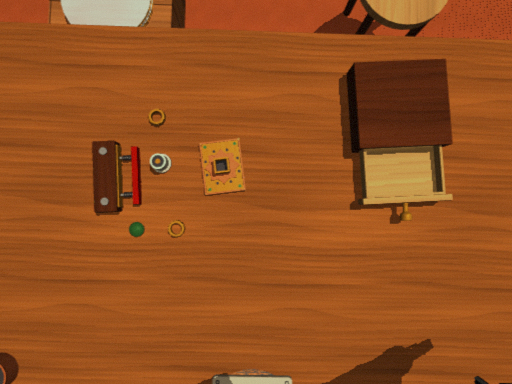

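The top view shows the red bar at about (136,177), the socket at (160,163), the panel at (222,166), the rings at (157,117) and (177,229), the jewel at (137,229), and the open drawer at about (403,175). The side view shows the same layout: socket at (192,255), neck at (222,208), red bar at (196,280). Next I'll zoom in and measure.

```bash
cat > h.py <<'E'
from workcell import *
import cv2, numpy as np
def cam(n,save=None):
    c=camera(n)
    if save: cv2.imwrite(save,cv2.cvtColor(c["color"],cv2.COLOR_RGB2BGR))
    c["K"]=np.array([[c["fx"],0,c["cx"]],[0,c["fy"],c["cy"]],[0,0,1]])
    c["R"]=cv2.Rodrigues(c["rvec"])[0]; c["C"]=-c["R"].T@c["tvec"]
    return c
def ray(c,uv):
    uv=np.atleast_2d(np.array(uv,float)); d=np.c_[uv,np.ones(len(uv))]@np.linalg.inv(c["K"]).T@c["R"]
    return d/np.linalg.norm(d,axis=1)[:,None]
def plane(c,uv,z):
    d=ray(c,uv); return c["C"]+d*((z-c["C"][2])/d[:,2])[:,None]
def proj(c,p):
    return cv2.projectPoints(np.array(p,float).reshape(-1,3),c["rvec"],c["tvec"],c["K"],None)[0][:,0]
def tri(c1,u1,c2,u2):
    P=[c["K"]@np.c_[c["R"],c["tvec"]] for c in(c1,c2)]
    X=cv2.triangulatePoints(P[0],P[1],np.array(u1,float).reshape(2,1),np.array(u2,float).reshape(2,1))
    return (X[:3]/X[3]).ravel()
def mask(c,lo,hi,roi=None):
    h=cv2.cvtColor(c["color"],cv2.COLOR_RGB2HSV); m=cv2.inRange(h,np.array(lo),np.array(hi))
    if roi:
        k=np.zeros_like(m); x0,y0,x1,y1=roi; k[y0:y1,x0:x1]=255; m&=k
    return m
def crop(c,roi,s,fn):
    x0,y0,x1,y1=roi
    cv2.imwrite(fn,cv2.resize(cv2.cvtColor(c["color"][y0:y1,x0:x1],cv2.COLOR_RGB2BGR),None,fx=s,fy=s,interpolation=cv2.INTER_NEAREST))
E
python3 - <<'E'
from h import *
t=cam("top");s=cam("side")
crop(t,(80,100,260,240),4,"pics/tc.png");crop(s,(110,180,310,340),4,"pics/sc.png");crop(t,(330,40,470,230),3,"pics/td.png")
crop(s,(170,90,320,170),5,"pics/sd.png")
print(t["C"],s["C"])
E
```

```text
[0.4895648  0.02002471 0.9821765 ] [0.34675667 0.72060072 0.50401112]
```

View pics/tc.png

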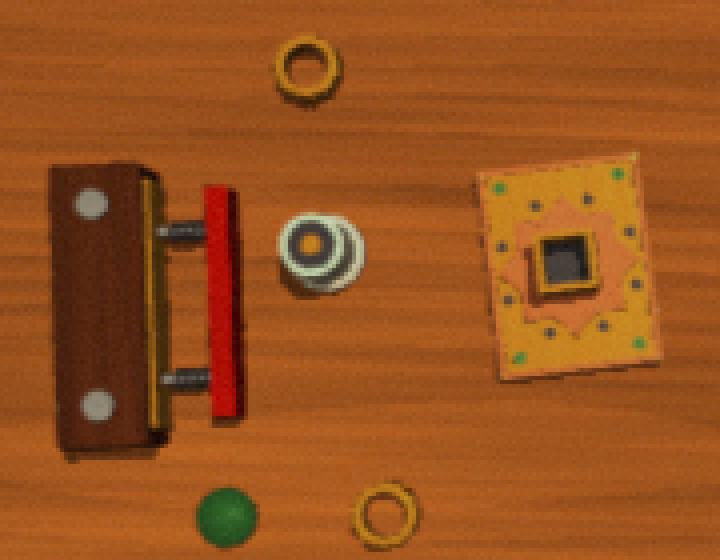

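View pics/sc.png

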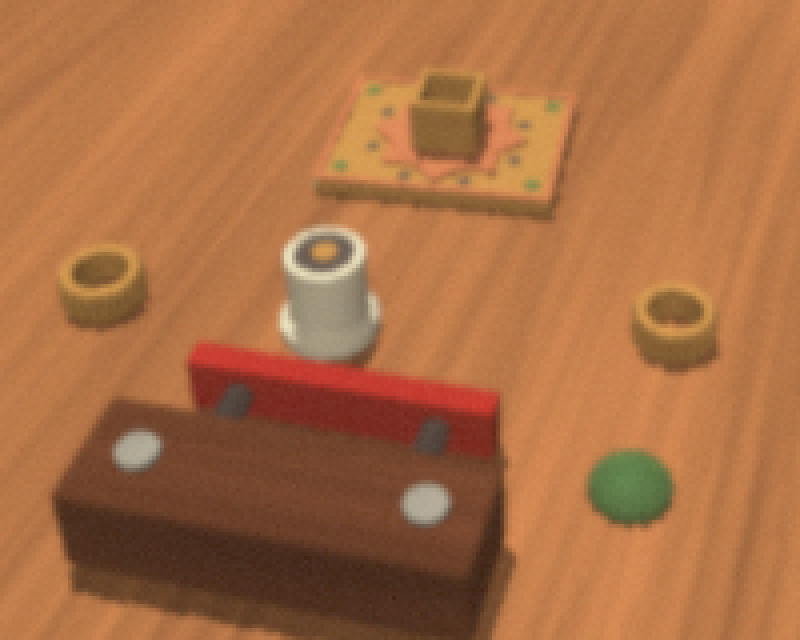

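View pics/td.png

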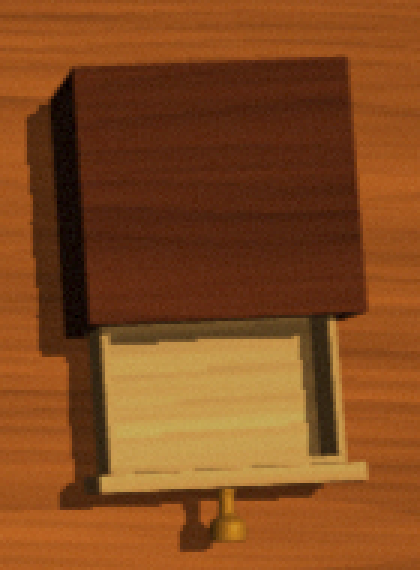

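View pics/sd.png

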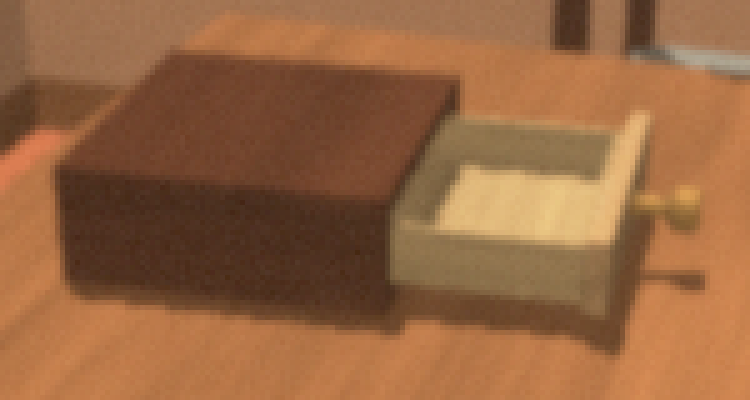

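Run:
```python
from h import *
np.set_printoptions(precision=4,suppress=True)
t=cam("top");s=cam("side")
T=lambda a:np.array(a,float)/4+np.array([80,100])-.5
S=lambda a:np.array(a,float)/4+np.array([110,180])-.5
D=lambda a:np.array(a,float)/3+np.array([330,40])-.5
E=lambda a:np.array(a,float)/5+np.array([170,90])-.5
print("socket top tri",tri(t,T([311,246]),s,S([325,252])))
print("neck top tri",tri(t,T([567,263]),s,S([450,88])))
# panel
print("panel corner tri (white dot one, other)",)
pc=plane(t,T([[478,173],[636,153],[662,360],[502,381]]),.01);print(pc,pc.mean(0))
sc=plane(s,S([[317,182],[553,205],[577,95],[358,82]]),.01);print("side",sc,sc.mean(0))
nt=plane(t,T([[536,238],[597,232],[601,288],[543,296]]),.042);print("neck",nt,nt.mean(0))
# red
m=mask(t,(0,200,170),(4,255,255),(120,140,150,215)); m|=mask(t,(176,200,170),(180,255,255),(120,140,150,215))
cn=max(cv2.findContours(m,0,1)[0],key=cv2.contourArea);r=cv2.minAreaRect(cn);b=cv2.boxPoints(r);print("red top",b,plane(t,b,.031))
print("red manual top", plane(t,T([[204,185],[228,187],[236,415],[212,419]]),.031))
print("red side", plane(s,S([[195,342],[498,393],[190,357],[497,406]]),.031))
print("tri bar ends", tri(t,T([216,186]),s,S([193,350])), tri(t,T([224,417]),s,S([498,400])))
# others
for n,(a,b) in dict(ca=((307,70),(103,270)),cb=((385,515),(676,308)),).items(): print(n,tri(t,T(a),s,S(b)))
print("jewel",plane(t,T([227,518]),.007),plane(s,S([630,490]),.007))
# drawer
print("unit top front",plane(t,D([[90,324],[366,312]]),.075))
print("unit top back",plane(t,D([[75,68],[346,57]]),.075))
print("front edge",plane(t,D([[98,480],[367,465]]),.063), plane(t,D([[100,494],[368,478]]),.063))
print("floor",plane(t,D([[108,472],[103,335],[300,335],[305,458],[320,455],[318,345]]),.022))
print("tri floor corner front-right / frontedge end",tri(t,D([367,465]),s,E([647,113])))
print("tri floor back-left",)
```

```text
socket top tri [0.6039 0.2384 0.045 ]
neck top tri [0.5988 0.087  0.041 ]
panel corner tri (white dot one, other)
[[0.6549 0.1452 0.01  ]
 [0.6703 0.048  0.01  ]
 [0.5421 0.0284 0.01  ]
 [0.5266 0.1263 0.01  ]] [0.5985 0.087  0.01  ]
side [[0.6537 0.1508 0.01  ]
 [0.5274 0.1306 0.01  ]
 [0.5447 0.0284 0.01  ]
 [0.6718 0.0557 0.01  ]] [0.5994 0.0914 0.01  ]
neck [[0.6113 0.1053 0.042 ]
 [0.616  0.069  0.042 ]
 [0.5824 0.0657 0.042 ]
 [0.5767 0.1    0.042 ]] [0.5966 0.085  0.042 ]
red top [[130.893  147.0038]
 [135.2446 146.8484]
 [137.2497 202.9911]
 [132.8981 203.1465]] [[0.6362 0.3055 0.031 ]
 [0.6369 0.2951 0.031 ]
 [0.502  0.2847 0.031 ]
 [0.5013 0.295  0.031 ]]
red manual top [[0.6392 0.3066 0.031 ]
 [0.6384 0.2922 0.031 ]
 [0.5014 0.2817 0.031 ]
 [0.4987 0.2958 0.031 ]]
red side [[0.6427 0.2975 0.031 ]
 [0.5036 0.2859 0.031 ]
 [0.6401 0.3065 0.031 ]
 [0.5016 0.2931 0.031 ]]
tri bar ends [0.6405 0.3005 0.0291] [0.5011 0.2892 0.0306]
ca [0.7169 0.2524 0.0152]
cb [0.4445 0.1939 0.0159]
jewel [[0.4388 0.2911 0.007 ]] [[0.4401 0.2996 0.007 ]]
unit top front [[ 0.6436 -0.2363  0.075 ]
 [ 0.6593 -0.4536  0.075 ]]
unit top back [[ 0.8462 -0.2224  0.075 ]
 [ 0.8626 -0.4383  0.075 ]]
front edge [[ 0.5229 -0.2472  0.063 ]
 [ 0.5401 -0.4603  0.063 ]] [[ 0.512  -0.2489  0.063 ]
 [ 0.5299 -0.461   0.063 ]]
floor [[ 0.5311 -0.2673  0.022 ]
 [ 0.6437 -0.2621  0.022 ]
 [ 0.6484 -0.426   0.022 ]
 [ 0.5468 -0.4301  0.022 ]
 [ 0.5496 -0.4426  0.022 ]
 [ 0.6405 -0.4411  0.022 ]]
tri floor corner front-right / frontedge end [ 0.5376 -0.4613  0.0618]
tri floor back-left
```

```bash
cat >> h.py <<'E'
def pose():
    o=get_obs(); x,y,z,w=o["tool_rot"]
    from scipy.spatial.transform import Rotation as Ro
    R=Ro.from_quat(o["tool_rot"]).as_matrix()
    return o,R,np.arctan2(R[1,0],R[0,0])
def goto(p,th):
    o,R,t=pose(); d=R.T@(np.array(p)-o["eef_pos"])/0.05
    a=-(th-t); a=(a+np.pi)%(2*np.pi)-np.pi
    print("t",round(o["clock"],2),"pos",o["eef_pos"].round(4),"th",round(t,3),"F",o["ft_force"].round(2),"grip",round(o["grip_width"],4),"j",o["joint_pos"].round(2))
    print("units",d.round(3),"roll",round(np.degrees(a)/6,3))
E
python3 - <<'E'
import workcell
print([n for n in dir(workcell) if n[0]!='_'], getattr(workcell,'pinch_z',None))
from h import *
goto((0.604,0.238,0.13),1.648)
print(pose()[1].round(3))
E
```

```text
['Unreachable', 'camera', 'get_obs', 'job_done', 'pinch_z'] 0.0187
t 0.3 pos [ 0.2078 -0.4545  0.231 ] th 0.429 F [0.05 0.2  0.75] grip 0.0855 j [-1.14  0.24  0.    1.34 -0.    1.57]
units [12.966 -9.301  2.027] roll -11.643
[[ 0.909  0.416 -0.   ]
 [ 0.416 -0.909  0.001]
 [-0.    -0.001 -1.   ]]
```

Emit:
move_arm(
  motion=[
    [85,[0.8,-0.6,0],-0.8],
    [85,[1.7,-1.2,0.1],-2],
    [85,[2.5,-1.8,0.2],-3],
    [85,[3.3,-2.4,0.3],-4],
    [85,[4.1,-2.9,0.4],-5],
    [85,[4.9,-3.5,0.5],-6],
    [85,[5.7,-4.1,0.6],-7],
    [85,[6.5,-4.7,0.7],-8],
    [85,[7.3,-5.2,0.8],-9],
    [85,[8.1,-5.8,0.9],-10],
  ],
)

```text
clock: 1.3
eef_pos: [0.4564, -0.0212, 0.1864]
tool_rot: [0.738, 0.674, 0.0, 0.001]
ft_force: [0.4, -0.4, 0.2]
grip_width: 0.0845
```

```bash
python3 -c "
from h import *
goto((0.604,0.238,0.10),1.648)"
```

```text
t 1.3 pos [ 0.4564 -0.0212  0.1864] th 1.48 F [ 0.45 -0.4   0.17] grip 0.0845 j [-0.05  0.18 -0.19  1.2  -0.    1.61]
units [5.43 2.47 1.73] roll -1.6
```

Emit:
move_arm(
  motion=[
    [85,[0.8,0.35,0],-0.3],
    [85,[1.6,0.7,0.2],-0.6],
    [85,[2.4,1.1,0.4],-0.9],
    [85,[3.2,1.5,0.6],-1.2],
    [85,[4.0,1.8,0.8],-1.6],
    [85,[4.7,2.1,1.0],-1.6],
    [85,[5.2,2.4,1.3],-1.6],
    [85,[5.43,2.47,1.5],-1.6],
    [85,[5.43,2.47,1.7],-1.6],
    [85,[5.43,2.47,1.73],-1.6],
  ],
)

```text
clock: 2.3
eef_pos: [0.6022, 0.2342, 0.0979]
tool_rot: [0.681, 0.732, -0.002, -0.001]
ft_force: [0.4, -1.4, -0.0]
grip_width: 0.0853
```

```bash
python3 -c "
from h import *
t=cam('top','pics/t2.png');s=cam('side')
crop(s,(110,100,310,300),3,'pics/s2.png')
goto((0.604,0.238,0.011),1.648)"
```

```text
t 2.4 pos [0.6031 0.2339 0.0997] th 1.642 F [-0.42  0.64 -0.17] grip 0.0849 j [ 0.37  0.61  0.22  1.18 -0.    1.87]
units [0.082 0.026 1.774] roll -0.056
```

View pics/s2.png

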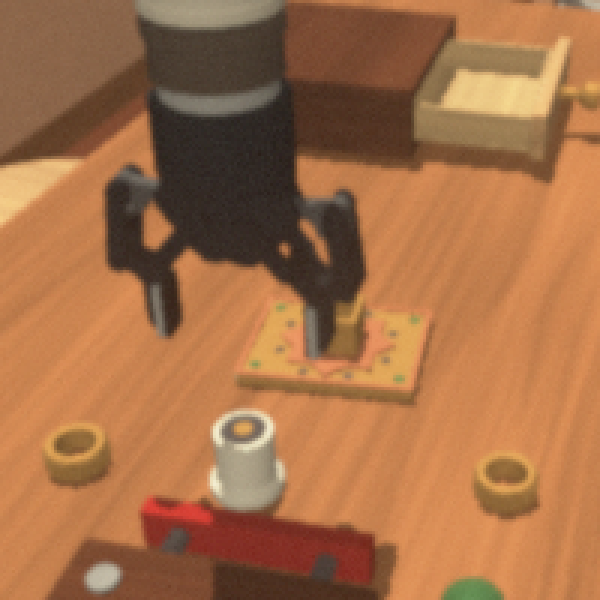

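The open jaws straddle the socket, which is at crop (247,455), with the pad tips at (165,335) and (317,350). I'll descend and grip.

Emit:
move_arm(
  motion=[
    [85,[0.08,0.03,0.3],0],
    [85,[0.08,0.03,0.7],0],
    [85,[0.08,0.03,1.1],0],
    [85,[0.08,0.03,1.45],0],
    [85,[0.08,0.03,1.7],0],
    [85,[0.08,0.03,1.77],0],
    [60,[0.08,0.03,1.77],0],
    [36,[0.08,0.03,1.77],0],
    [20,[0.08,0.03,1.77],0],
    [20,[0.08,0.03,1.77],0],
  ],
)

```text
clock: 3.4
eef_pos: [0.6062, 0.24, 0.0129]
tool_rot: [0.681, 0.732, 0.001, 0.001]
ft_force: [0.6, 0.1, -2.1]
grip_width: 0.0358
```

```bash
python3 -c "
from h import *
s=cam('side')
crop(s,(110,140,310,300),4,'pics/s3.png')
goto((0.604,0.238,0.12),1.648)"
```

```text
t 3.45 pos [0.6062 0.24   0.0128] th 1.644 F [-0.04  0.16  3.12] grip 0.0364 j [0.38 0.69 0.13 1.01 0.   1.87]
units [-0.035 -0.041 -2.144] roll -0.042
```

View pics/s3.png

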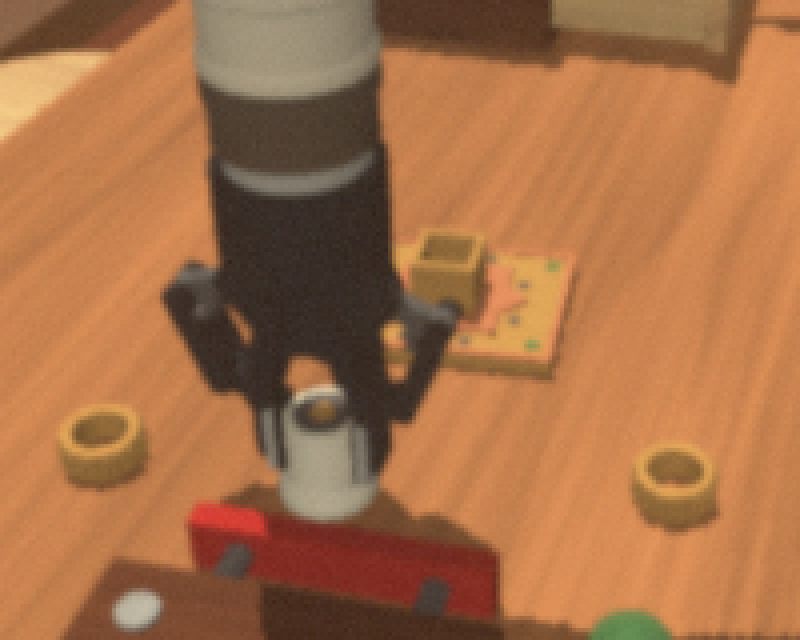

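The socket is held at crop (325,450), with the jaws stopped at 36 mm. I'll lift it.

Emit:
move_arm(
  motion=[
    [20,[0,0,-0.15],0],
    [20,[0,0,-0.4],0],
    [20,[0,0,-0.8],0],
    [20,[0,0,-1.2],0],
    [20,[0,0,-1.6],0],
    [20,[0,0,-2.0],0],
    [20,[0,0,-2.3],0],
    [20,[0,0,-2.4],0],
    [20,[0,0,-2.4],0],
    [20,[0,0,-2.4],0],
  ],
)

```text
clock: 4.45
eef_pos: [0.6047, 0.2393, 0.1307]
tool_rot: [0.681, 0.732, -0.001, -0.0]
ft_force: [0.2, 0.0, -1.6]
grip_width: 0.0362
```

```bash
python3 -c "
from h import *
s=cam('side')
crop(s,(110,60,310,260),3,'pics/s4.png')
goto((0.583,-0.350,0.13),0.08)"
```

```text
t 4.5 pos [0.6045 0.2393 0.1303] th 1.644 F [ 0.25  0.08 -1.13] grip 0.0358 j [ 0.38  0.59  0.28  1.26 -0.    1.87]
units [-11.723  -1.285   0.015] roll 14.931
```

View pics/s4.png

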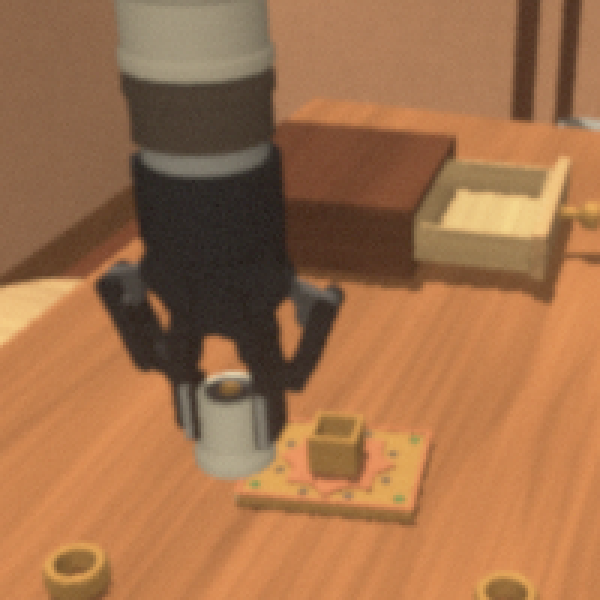

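The socket hangs upright in the jaws at crop (235,425). I'll carry it over in two calls.

Emit:
move_arm(
  motion=[
    [20,[-0.2,0,0],0.3],
    [20,[-0.6,-0.05,0],0.8],
    [20,[-1.2,-0.1,0],1.6],
    [20,[-1.8,-0.2,0],2.4],
    [20,[-2.5,-0.3,0],3.2],
    [20,[-3.2,-0.3,0],4.1],
    [20,[-3.9,-0.4,0],5.0],
    [20,[-4.6,-0.5,0],5.8],
    [20,[-5.3,-0.6,0],6.6],
    [20,[-6.0,-0.65,0],7.5],
  ],
)

```text
clock: 5.5
eef_pos: [0.593, -0.0651, 0.1311]
tool_rot: [0.911, 0.413, -0.001, -0.0]
ft_force: [1.3, 0.8, -1.3]
grip_width: 0.036
```

```bash
python3 -c "
from h import *
goto((0.583,-0.350,0.13),0.08)"
```

```text
t 5.5 pos [ 0.593  -0.0651  0.1311] th 0.851 F [ 1.28  0.76 -1.29] grip 0.036 j [-0.11  0.49  0.1   1.19 -0.    2.18]
units [-4.414  3.607  0.025] roll 7.359
```

Emit:
move_arm(
  motion=[
    [20,[-0.6,0.5,0],0.9],
    [20,[-1.2,1.0,0],1.8],
    [20,[-1.8,1.4,0],2.7],
    [20,[-2.3,1.9,0],3.6],
    [20,[-2.9,2.4,0],4.6],
    [20,[-3.4,2.8,0],5.6],
    [20,[-3.9,3.2,0],6.5],
    [20,[-4.2,3.45,0],7.1],
    [20,[-4.35,3.6,0],7.4],
    [20,[-4.35,3.6,0],7.4],
  ],
)

```text
clock: 6.5
eef_pos: [0.5872, -0.3464, 0.1308]
tool_rot: [0.999, 0.04, -0.0, -0.0]
ft_force: [0.3, 0.6, -1.0]
grip_width: 0.0363
```

```bash
python3 -c "
from h import *
s=cam('side');t=cam('top')
crop(s,(170,10,320,170),4,'pics/s5.png');crop(t,(330,40,470,240),3,'pics/t5.png')
goto((0.583,-0.350,0.036),0.08)"
```

```text
t 6.6 pos [ 0.588 -0.344  0.131] th 0.083 F [-0.66  1.05 -1.65] grip 0.036 j [-0.53  0.66  0.39  1.31  0.    2.53]
units [-0.108  0.114  1.901] roll 0.031
```

View pics/s5.png

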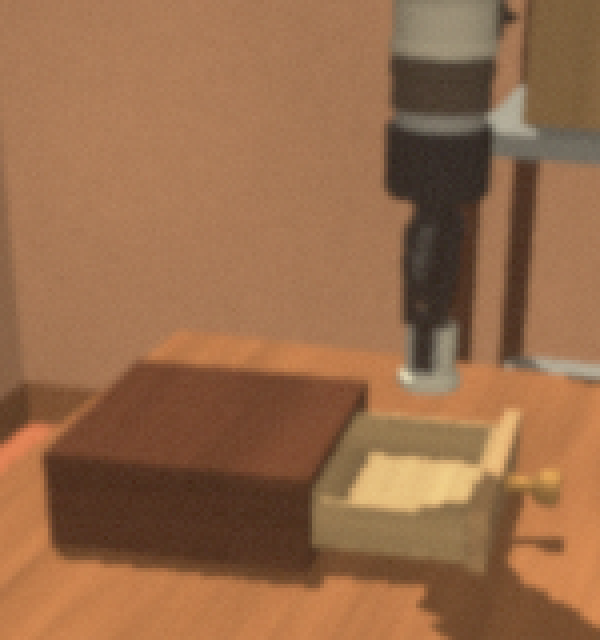

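View pics/t5.png

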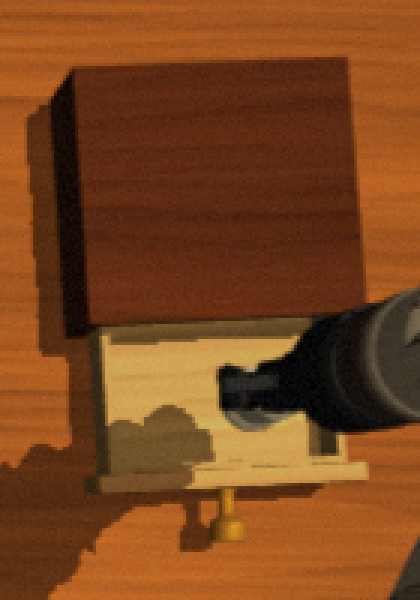

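The socket is over the open drawer. In the top view it lies inside the floor area, nearest the pull. I'll descend.

Emit:
move_arm(
  motion=[
    [20,[-0.08,0.08,0.2],0],
    [20,[-0.08,0.08,0.45],0],
    [20,[-0.08,0.08,0.7],0],
    [20,[-0.08,0.08,0.95],0],
    [20,[-0.08,0.08,1.2],0],
    [20,[-0.08,0.08,1.4],0],
    [20,[-0.08,0.08,1.6],0],
    [20,[-0.08,0.08,1.75],0],
    [20,[-0.08,0.08,1.8],0],
    [20,[-0.08,0.08,1.8],0],
  ],
)

```text
clock: 7.6
eef_pos: [0.5848, -0.3486, 0.041]
tool_rot: [0.999, 0.042, -0.0, -0.0]
ft_force: [-0.2, -0.5, -1.0]
grip_width: 0.0361
```

```bash
python3 -c "
from h import *
s=cam('side')
crop(s,(170,50,320,170),5,'pics/s6.png')
goto((0.583,-0.350,0.035),0.08)"
```

```text
t 7.65 pos [ 0.5851 -0.3488  0.0415] th 0.083 F [-0.09 -0.08 -0.57] grip 0.0361 j [-0.54  0.72  0.27  1.12 -0.    2.52]
units [-0.043  0.021  0.131] roll 0.03
```

View pics/s6.png

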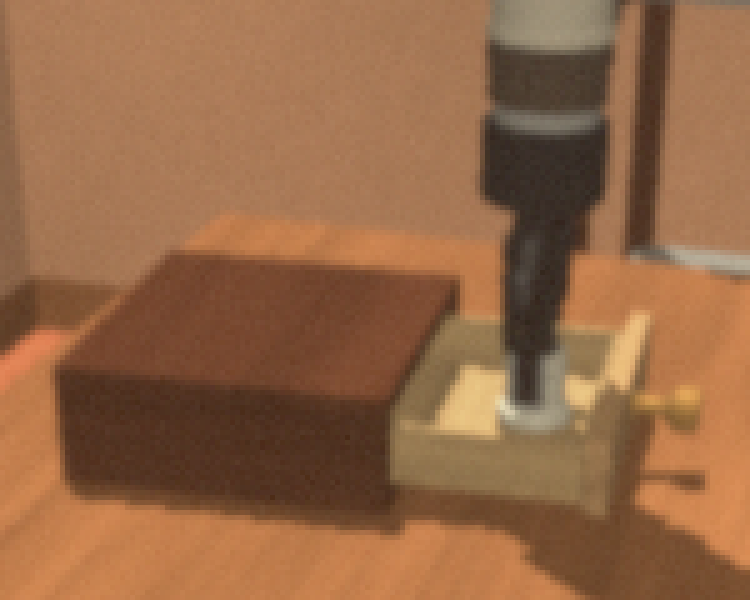

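The socket is inside the drawer, with its foot at crop (535,415), just above the floor. I'll lower it slowly while watching the force.

Emit:
move_arm(
  motion=[
    [20,[0,0,0.03],0],
    [20,[0,0,0.05],0],
    [20,[0,0,0.07],0],
    [20,[0,0,0.09],0],
    [20,[0,0,0.1],0],
    [20,[0,0,0.11],0],
    [20,[0,0,0.12],0],
    [20,[0,0,0.13],0],
    [20,[0,0,0.14],0],
    [20,[0,0,0.14],0],
  ],
)

```text
clock: 8.65
eef_pos: [0.585, -0.3486, 0.0349]
tool_rot: [0.999, 0.042, 0.0, 0.0]
ft_force: [-1.5, 0.2, 3.0]
grip_width: 0.0359
```

```bash
python3 -c "
from h import *
goto((0.583,-0.350,0.034),0.08)
camera('top');goto((0.583,-0.350,0.034),0.08)"
```

```text
t 8.65 pos [ 0.585  -0.3486  0.0349] th 0.083 F [-1.5   0.16  3.03] grip 0.0359 j [-0.54  0.73  0.26  1.1   0.    2.52]
units [-0.042  0.024  0.017] roll 0.031
t 8.7 pos [ 0.585  -0.3486  0.0348] th 0.083 F [-1.13  1.21  1.93] grip 0.0359 j [-0.54  0.73  0.26  1.1   0.    2.52]
units [-0.042  0.024  0.017] roll 0.031
```

The force on the tool rose from −1.2 N to between +2 and +3 N, so the foot is on the floor. I'll release it.

Emit:
move_arm(
  motion=[
    [42,[0,0,0],0],
    [50,[0,0,0],0],
    [60,[0,0,0],0],
    [75,[0,0,0],0],
    [80,[0,0,0],0],
    [80,[0,0,-0.2],0],
    [80,[0,0,-0.6],0],
    [80,[0,0,-1.1],0],
    [80,[0,0,-1.7],0],
    [80,[0,0,-2.3],0],
  ],
)

```text
clock: 9.7
eef_pos: [0.5848, -0.3486, 0.1511]
tool_rot: [0.999, 0.042, 0.0, 0.0]
ft_force: [-0.0, 0.3, 0.2]
grip_width: 0.0797
```

```bash
python3 -c "
from h import *
s=cam('side');t=cam('top')
crop(s,(170,50,320,170),5,'pics/s7.png');crop(t,(330,40,470,240),3,'pics/t7.png')
goto((0.598,0.0875,0.13),1.723)
goto((0.598,0.0875,0.13),1.723-np.pi)"
```

```text
t 9.8 pos [ 0.5878 -0.3503  0.1564] th 0.083 F [ 0.33 -0.85  0.56] grip 0.08 j [-0.54  0.64  0.43  1.35  0.    2.52]
units [ 0.927 -8.713  0.48 ] roll -15.659
t 9.8 pos [ 0.5878 -0.3503  0.1564] th 0.083 F [ 0.33 -0.85  0.56] grip 0.08 j [-0.54  0.64  0.43  1.35  0.    2.52]
units [ 0.927 -8.713  0.48 ] roll 14.341
```

View pics/s7.png

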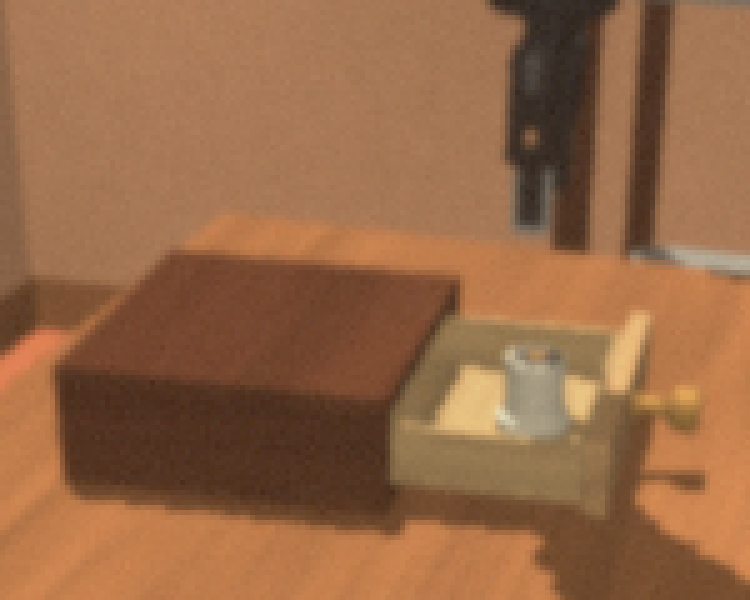

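View pics/t7.png

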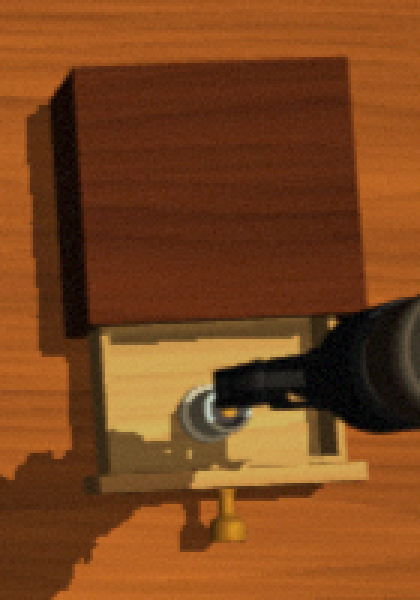

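The socket stands upright in the drawer, at side crop (535,390) and top crop (220,410), and the hand is clear of it. On to the panel.

Emit:
move_arm(
  motion=[
    [80,[0,-0.3,-0.1],-0.5],
    [80,[0.1,-1.0,0],-1.8],
    [80,[0.2,-1.8,0],-3.2],
    [80,[0.3,-2.6,0],-4.6],
    [80,[0.4,-3.5,0.1],-6],
    [80,[0.5,-4.4,0.1],-7.4],
    [80,[0.5,-5.3,0.2],-8.8],
    [80,[0.6,-6.2,0.2],-10.2],
    [80,[0.7,-6.8,0.3],-11.6],
    [80,[0.8,-7.4,0.3],-13],
  ],
)

```text
clock: 10.8
eef_pos: [0.5933, 0.0253, 0.134]
tool_rot: [0.748, 0.664, -0.0, -0.0]
ft_force: [-0.4, -0.1, -0.2]
grip_width: 0.0801
```

```bash
python3 -c "
from h import *
goto((0.598,0.0875,0.11),1.723)"
```

```text
t 10.8 pos [0.5933 0.0253 0.134 ] th 1.452 F [-0.38 -0.05 -0.16] grip 0.0801 j [ 0.04  0.48  0.1   1.19 -0.    1.73]
units [ 1.246 -0.054  0.48 ] roll -2.59
```

Emit:
move_arm(
  motion=[
    [80,[0.4,0,0.1],-0.8],
    [80,[0.8,0,0.2],-1.7],
    [80,[1.1,0,0.3],-2.4],
    [80,[1.25,-0.05,0.4],-2.6],
    [80,[1.25,-0.05,0.45],-2.6],
    [80,[1.25,-0.05,0.48],-2.6],
    [80,[1.25,-0.05,0.48],-2.6],
    [80,[1.25,-0.05,0.48],-2.6],
    [80,[1.25,-0.05,0.48],-2.6],
    [80,[1.25,-0.05,0.48],-2.6],
  ],
)

```text
clock: 11.8
eef_pos: [0.5996, 0.0853, 0.1107]
tool_rot: [0.654, 0.757, 0.0, 0.0]
ft_force: [0.2, -0.8, -1.1]
grip_width: 0.0802
```

```bash
python3 -c "
from h import *
s=cam('side');t=cam('top')
crop(s,(110,80,310,280),3,'pics/s8.png');crop(t,(80,100,270,240),4,'pics/t8.png')
goto((0.598,0.0875,0.014),1.723)"
```

```text
t 11.9 pos [0.5995 0.0855 0.1105] th 1.716 F [ 0.41 -0.45  0.56] grip 0.0801 j [ 0.14  0.52  0.1   1.15 -0.    1.57]
units [ 0.043 -0.025  1.931] roll -0.063
```

View pics/s8.png

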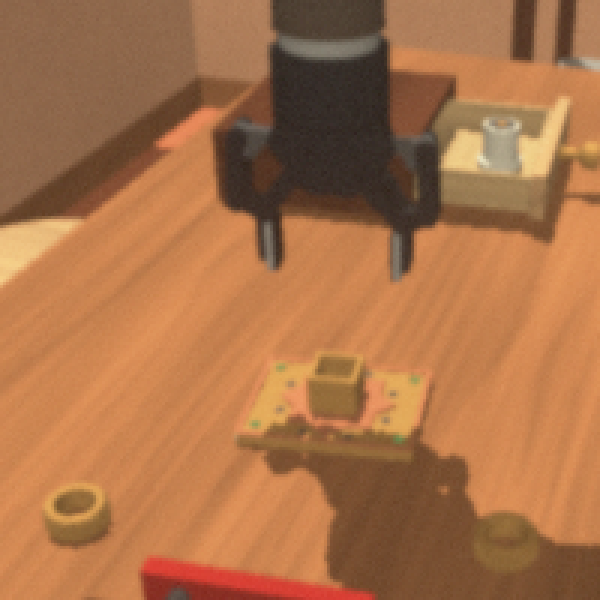

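View pics/t8.png

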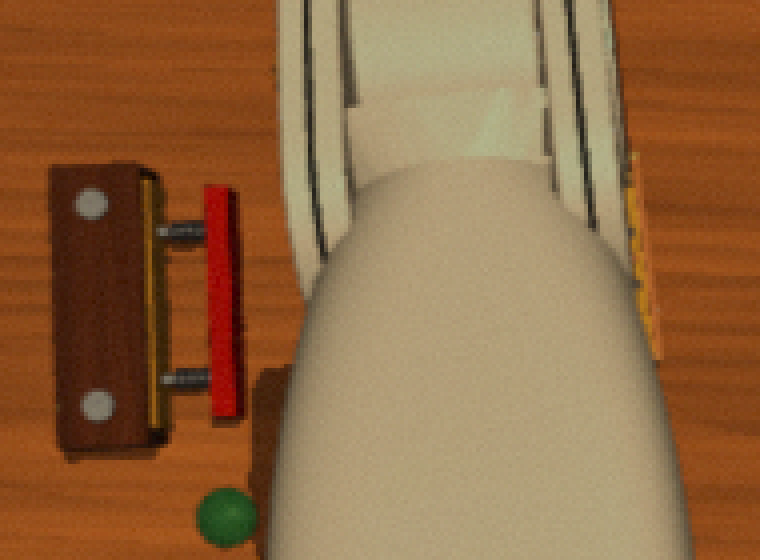

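In the side view the jaws are centred over the neck at crop (335,385), and the panel, collars and socket are all undisturbed. The top view is blocked by the arm. I'll descend and grip the neck.

Emit:
move_arm(
  motion=[
    [80,[0.04,-0.02,0.4],0],
    [80,[0.04,-0.02,0.8],0],
    [80,[0.04,-0.02,1.2],0],
    [80,[0.04,-0.02,1.6],0],
    [80,[0.04,-0.02,1.85],0],
    [80,[0.04,-0.02,1.92],0],
    [60,[0.04,-0.02,1.92],0],
    [40,[0.04,-0.02,1.92],0],
    [20,[0.04,-0.02,1.92],0],
    [20,[0.04,-0.02,1.92],0],
  ],
)

```text
clock: 12.9
eef_pos: [0.6001, 0.0879, 0.0163]
tool_rot: [0.654, 0.757, 0.002, 0.002]
ft_force: [2.3, -0.1, 3.1]
grip_width: 0.035
```

```bash
python3 -c "
from h import *
s=cam('side');t=cam('top')
crop(s,(110,120,310,280),4,'pics/s9.png')
goto((0.5736,0.2476,0.014),1.648)"
```

```text
t 13.0 pos [0.6002 0.0879 0.0163] th 1.717 F [ 2.49 -0.06  5.71] grip 0.0349 j [ 0.15  0.61 -0.02  0.94 -0.    1.57]
units [ 3.238 -0.061  0.045] roll 0.657
```

View pics/s9.png

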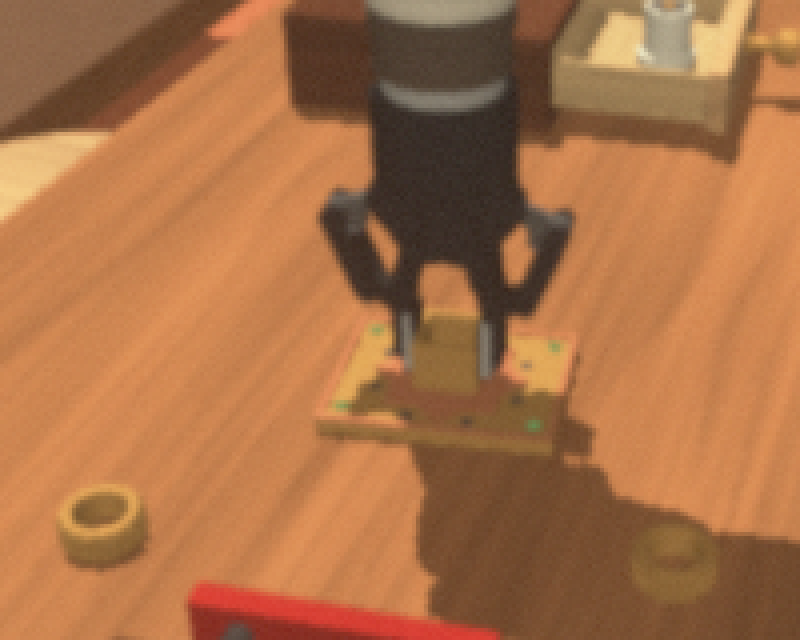

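The neck is gripped (jaws at 35 mm), the panel lies flat, and the socket still stands. I'll slide the panel to about 12 mm short of the bar, turning it parallel on the way.

Emit:
move_arm(
  motion=[
    [20,[0.15,0,0],0.1],
    [20,[0.45,0,0],0.2],
    [20,[0.8,-0.02,0],0.3],
    [20,[1.15,-0.03,0],0.4],
    [20,[1.5,-0.05,0],0.5],
    [20,[1.85,-0.06,0],0.6],
    [20,[2.2,-0.07,0],0.66],
    [20,[2.5,-0.08,0],0.66],
    [20,[2.7,-0.09,0],0.66],
    [20,[2.8,-0.09,0],0.66],
  ],
)

```text
clock: 14.0
eef_pos: [0.5748, 0.2235, 0.0163]
tool_rot: [0.68, 0.733, -0.0, 0.003]
ft_force: [0.9, -9.2, 8.4]
grip_width: 0.0347
```

```bash
python3 -c "
from h import *
s=cam('side');t=cam('top')
crop(s,(120,180,300,330),4,'pics/s10.png');crop(t,(80,100,270,240),4,'pics/t10.png')
goto((0.5744,0.2376,0.016),1.648)"
```

```text
t 14.1 pos [0.5747 0.2241 0.0163] th 1.647 F [ 0.41 -3.98  7.75] grip 0.0349 j [ 0.37  0.63  0.02  0.96 -0.    1.87]
units [0.269 0.014 0.005] roll -0.013
```

View pics/s10.png

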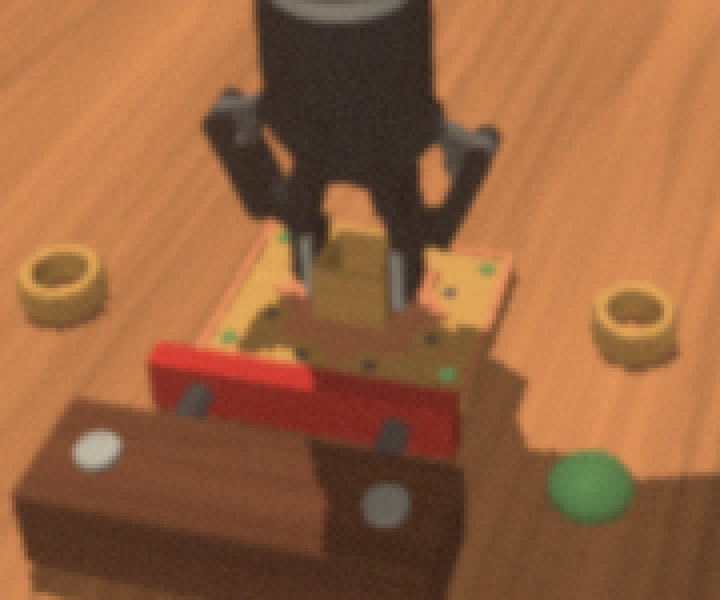

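View pics/t10.png

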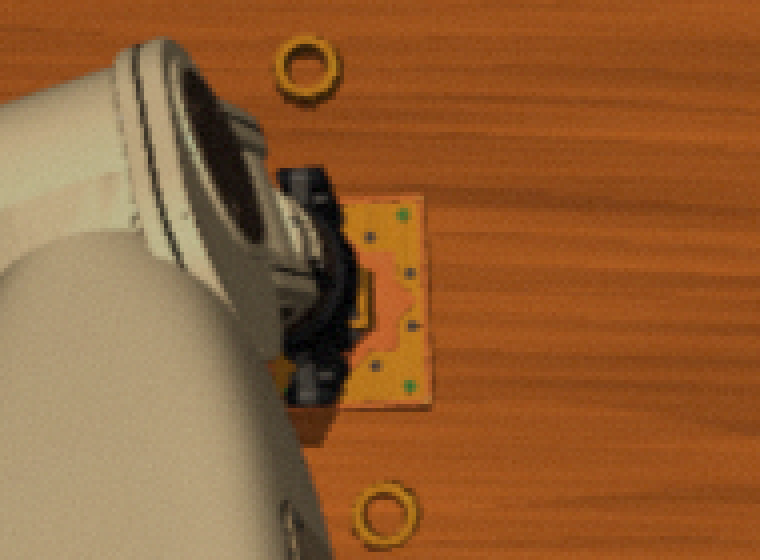

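The panel is just short of the bar, with its front edge hidden behind the bar in the side view. Its rear edge in the top crop runs from (425,193) to (433,406). The collars and jewel have not moved.

```bash
python3 -c "
from h import *
np.set_printoptions(precision=4,suppress=True)
t=cam('top')
print('collars t')
T=lambda a:np.array(a,float)/4+np.array([80,100])-.5
p=plane(t,T([[425,193],[433,406]]),.01);print(p)
d=p[0]-p[1];print('len',np.linalg.norm(d),'edge angle',np.arctan2(d[1],d[0]),'centre',p.mean(0)[:2]+.05*np.array([-.078,.997]))
goto((0.5741,0.2416,0.016),1.648)
"
```

```text
collars t
[[0.6415 0.1774 0.01  ]
 [0.5102 0.1679 0.01  ]]
len 0.1316475678079706 edge angle 0.07212051757385633 centre [0.5719 0.2225]
t 14.15 pos [0.5748 0.2242 0.0163] th 1.647 F [-0.2  -4.65  8.33] grip 0.0351 j [ 0.37  0.63  0.02  0.96 -0.    1.87]
units [0.349 0.013 0.005] roll -0.014
```

Emit:
move_arm(
  motion=[
    [20,[0.06,0,0],0],
    [20,[0.12,0,0],0],
    [20,[0.18,0,0],0],
    [20,[0.22,0,0],0],
    [20,[0.26,0,0],0],
    [20,[0.29,0,0],0],
    [20,[0.32,0,0],0],
    [20,[0.34,0,0],0],
    [20,[0.36,0,0],0],
    [20,[0.36,0,0],0],
  ],
)

```text
clock: 15.15
eef_pos: [0.5735, 0.24, 0.0163]
tool_rot: [0.68, 0.733, -0.001, 0.003]
ft_force: [0.1, -9.8, 10.0]
grip_width: 0.0345
```

```bash
python3 -c "
from h import *
np.set_printoptions(precision=4,suppress=True)
s=cam('side');t=cam('top')
crop(s,(120,180,300,330),4,'pics/s11.png');crop(t,(80,100,270,240),4,'pics/t11.png')
goto((0.5736,0.2476,0.016),1.648)"
```

```text
t 15.25 pos [0.5735 0.24   0.0163] th 1.645 F [ 0.59 -9.25  9.84] grip 0.0348 j [ 0.4   0.64  0.04  0.97 -0.01  1.9 ]
units [0.152 0.013 0.005] roll -0.031
```

View pics/s11.png

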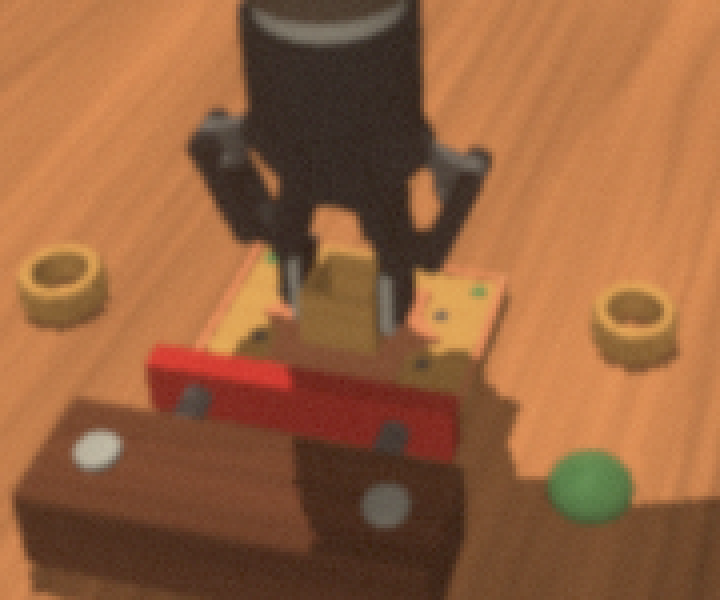

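View pics/t11.png

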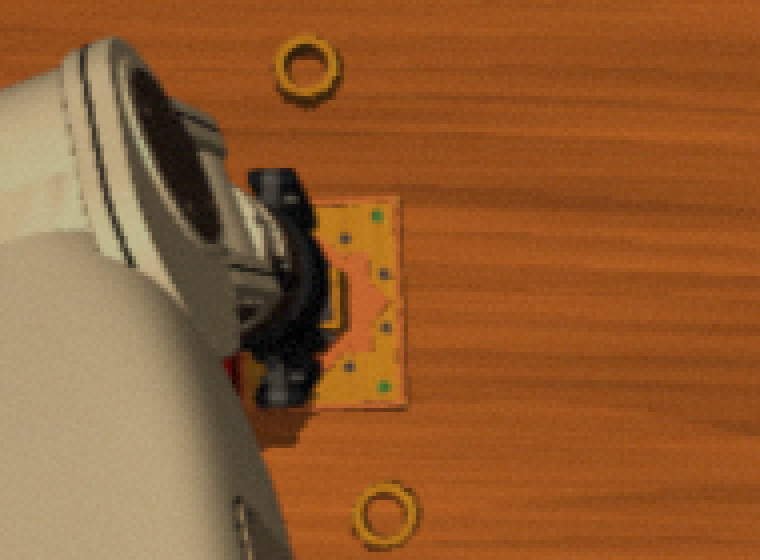

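```bash
cat >> h.py <<'E'
N=np.array([-.078,.997,0]); SF=np.array([.5705,.2875,.031]); YJ=np.array([-.997,-.078,0])
def redtop(img):
    h=cv2.cvtColor(img,cv2.COLOR_RGB2HSV).astype(int)
    # soft subpixel: redness = R-1.0*max(G,B) normalised, threshold crossing
    f=img.astype(float); g=(f[...,1])/(f[...,0]+1)   # green/red ratio: bar ~.1, wood ~.6
    out={}
    for c in range(162,232):
        col=g[:,c]; b=[r for r in range(255,300) if col[r]<.3]
        if len(b)<3: continue
        r=b[0]; out[c]=r-1+(col[r-1]-.3)/(col[r-1]-col[r]) 
    return out
def bar(c):
    ref=cv2.cvtColor(cv2.imread("pics/side0.png"),cv2.COLOR_BGR2RGB)
    a=redtop(ref);b=redtop(c["color"]);k=[x for x in a if x in b]
    dv=np.array([b[x]-a[x] for x in k])
    # image shift of the front top edge per 10 mm, at fixed column
    def line(s): 
        p=proj(c,[SF+N*s+YJ*.06,SF+N*s-YJ*.06]); return np.polyfit(p[:,0],p[:,1],1)
    l0=line(0);l1=line(.01);per=np.polyval(l1,np.mean(k))-np.polyval(l0,np.mean(k))
    print("bar rows shift median",np.median(dv).round(2),"sd",dv.std().round(2),"n",len(k),"per10mm",per.round(2),"=> mm",(np.median(dv)/per*10).round(2),"left/right thirds",np.median(dv[:len(k)//3]).round(2),np.median(dv[-len(k)//3:]).round(2))
E
python3 -c "
from h import *
s=cam('side'); bar(s)
T=lambda a:np.array(a,float)/4+np.array([80,100])-.5
t=cam('top');p=plane(t,T([[400,195],[407,407]]),.01);d=p[0]-p[1];print(np.arctan2(d[1],d[0]),p.mean(0)[:2]+.05*N[:2])
"
```

```text
bar rows shift median 0.72 sd 1.02 n 3 per10mm 4.32 => mm 1.66 left/right thirds 0.84 -1.39
0.06852307707791161 [0.57059535 0.23807582]
```

```bash
python3 -c "
import cv2,numpy as np
i=cv2.cvtColor(cv2.imread('pics/side0.png'),cv2.COLOR_BGR2RGB)
for c in (170,200,225): print(c,[tuple(int(v) for v in i[r,c]) for r in range(262,290)])
"
```

```text
170 [(178, 116, 70), (181, 117, 72), (183, 118, 71), (183, 119, 73), (185, 107, 67), (191, 83, 57), (201, 68, 55), (198, 58, 46), (199, 59, 48), (197, 59, 48), (183, 59, 48), (151, 49, 39), (127, 46, 36), (112, 46, 40), (100, 64, 55), (91, 72, 65), (86, 72, 66), (80, 67, 58), (77, 64, 58), (75, 61, 53), (75, 61, 53), (84, 63, 54), (89, 62, 45), (106, 64, 45), (112, 68, 42), (117, 72, 48), (114, 68, 46), (110, 67, 42)]
200 [(153, 139, 116), (152, 140, 117), (151, 141, 117), (143, 132, 109), (139, 125, 103), (126, 104, 81), (112, 81, 55), (108, 72, 44), (110, 69, 45), (134, 73, 47), (169, 64, 48), (194, 64, 51), (197, 59, 49), (199, 63, 51), (197, 61, 47), (186, 57, 45), (156, 50, 39), (133, 50, 41), (123, 41, 35), (126, 45, 38), (124, 43, 36), (124, 48, 39), (123, 44, 36), (125, 46, 37), (126, 45, 36), (120, 41, 30), (118, 50, 34), (115, 61, 40)]
225 [(185, 118, 73), (182, 118, 70), (186, 121, 74), (188, 120, 74), (189, 122, 74), (191, 125, 76), (195, 127, 78), (199, 130, 80), (200, 129, 78), (200, 129, 79), (201, 130, 80), (197, 127, 75), (194, 124, 73), (195, 117, 72), (197, 96, 63), (198, 71, 53), (197, 60, 47), (202, 63, 52), (201, 61, 49), (199, 63, 50), (169, 52, 40), (142, 50, 39), (129, 46, 36), (126, 46, 37), (127, 47, 36), (125, 46, 30), (123, 42, 32), (128, 49, 38)]
```

Red gives a G/R ratio of about 0.3–0.38 and wood about 0.62, so I'll set the threshold at 0.48.

```bash
sed -i 's/col\[r\]<.3\]/col[r]<.48]/; s/(col\[r-1\]-.3)/(col[r-1]-.48)/' h.py; python3 -c "
from h import *
s=cam('side'); bar(s)"
```

```text
bar rows shift median 0.74 sd 0.45 n 70 per10mm 4.35 => mm 1.7 left/right thirds 0.52 1.09
```

The bar is 1.7 mm in, so most of the 9 N at the wrist is table friction from pressing down. I'll ease the downward load.

Emit:
move_arm(
  motion=[
    [20,[0,0,-0.01],0],
    [20,[0,0,-0.02],0],
    [20,[0,0,-0.02],0],
    [20,[0,0,-0.03],0],
    [20,[0,0,-0.03],0],
    [20,[0,0,-0.04],0],
    [20,[0,0,-0.04],0],
    [20,[0,0,-0.04],0],
    [20,[0,0,-0.04],0],
    [20,[0,0,-0.04],0],
  ],
)

```text
clock: 16.4
eef_pos: [0.5727, 0.2419, 0.0164]
tool_rot: [0.68, 0.733, -0.0, 0.001]
ft_force: [3.5, -5.6, -0.2]
grip_width: 0.035
```

```bash
python3 -c "
from h import *
s=cam('side'); bar(s)
goto((0.5736,0.2476,0.016),1.648)"
```

```text
bar rows shift median 1.59 sd 0.44 n 70 per10mm 4.35 => mm 3.66 left/right thirds 1.35 1.78
t 16.45 pos [0.5727 0.2419 0.0164] th 1.646 F [ 2.38 -5.62 -0.18] grip 0.035 j [ 0.4   0.64  0.04  0.97 -0.    1.9 ]
units [0.113 0.026 0.008] roll -0.017
```

Emit:
move_arm(
  motion=[
    [20,[0.02,0,0],0],
    [20,[0.04,0,0],0],
    [20,[0.06,0,0],0],
    [20,[0.08,0,0],0],
    [20,[0.1,0,0.01],0],
    [20,[0.12,0,0.01],0],
    [20,[0.12,0,0.01],0],
    [20,[0.12,0,0.01],0],
    [20,[0.12,0,0.01],0],
    [20,[0.12,0,0.01],0],
  ],
)

```text
clock: 17.45
eef_pos: [0.5722, 0.2464, 0.0164]
tool_rot: [0.68, 0.733, -0.001, 0.002]
ft_force: [1.1, -9.0, 4.2]
grip_width: 0.0348
```

```bash
python3 -c "
from h import *
s=cam('side'); bar(s)
goto((0.5736,0.2476,0.016),1.648)"
```

```text
bar rows shift median 3.57 sd 0.44 n 70 per10mm 4.35 => mm 8.19 left/right thirds 3.3 3.78
t 17.5 pos [0.5722 0.2464 0.0164] th 1.646 F [ 2.86 -8.52  4.47] grip 0.0347 j [ 0.41  0.64  0.04  0.97 -0.01  1.91]
units [0.022 0.029 0.009] roll -0.022
```

Emit:
move_arm(
  motion=[
    [20,[0.01,0,0],0],
    [20,[0.02,0,0],0],
    [20,[0.03,0,0],0],
    [20,[0.04,0,0],0],
    [20,[0.04,0,0],0],
    [20,[0.04,0,0],0],
    [20,[0.04,0,0],0],
    [20,[0.04,0,0],0],
    [20,[0.04,0,0],0],
    [20,[0.04,0,0],0],
  ],
)

```text
clock: 18.5
eef_pos: [0.5721, 0.2478, 0.0165]
tool_rot: [0.68, 0.733, -0.002, 0.003]
ft_force: [2.4, -10.6, 4.1]
grip_width: 0.0354
```

```bash
python3 -c "
from h import *
s=cam('side'); bar(s);t=cam('top')
crop(s,(120,180,300,330),4,'pics/s12.png');crop(t,(80,100,270,240),4,'pics/t12.png');cv2.imwrite('pics/s12f.png',cv2.cvtColor(s['color'],cv2.COLOR_RGB2BGR))
goto((0.5736,0.2476,0.016),1.648)"
```

```text
bar rows shift median 4.19 sd 0.46 n 70 per10mm 4.35 => mm 9.63 left/right thirds 3.94 4.49
t 18.6 pos [0.5721 0.2478 0.0165] th 1.645 F [ 1.34 -9.9   3.92] grip 0.0353 j [ 0.41  0.64  0.04  0.97 -0.01  1.91]
units [-0.006  0.029  0.011] roll -0.025
```

View pics/s12.png

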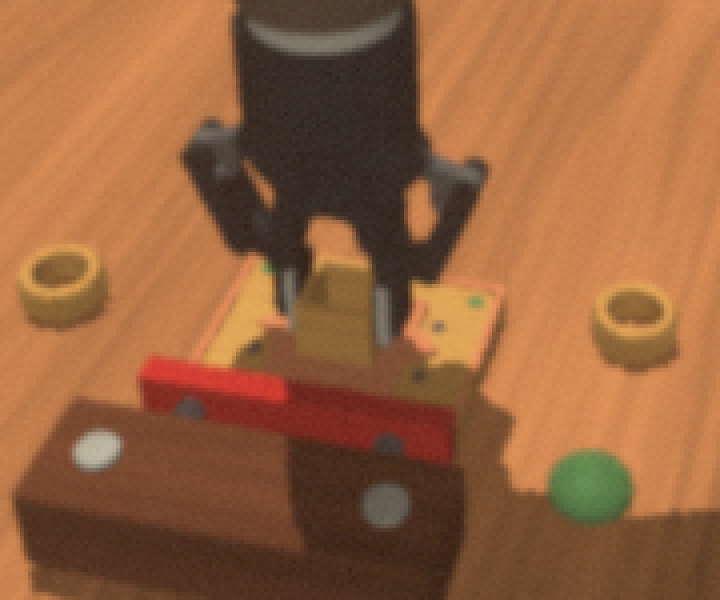

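View pics/t12.png

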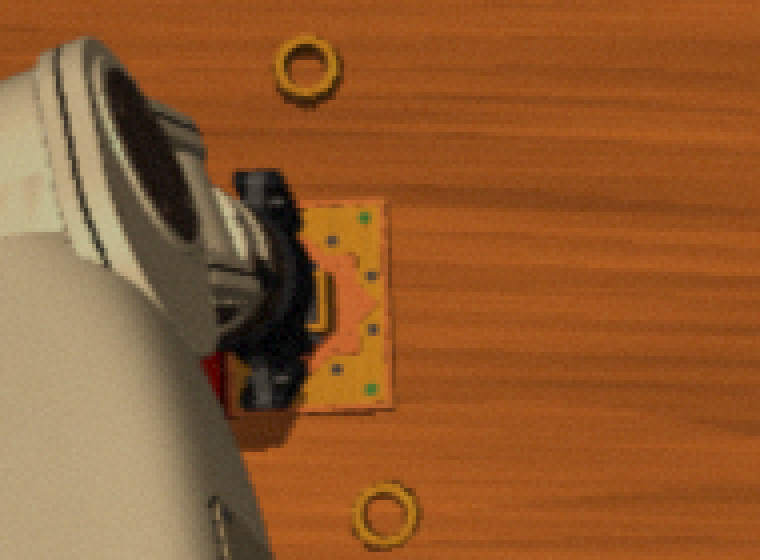

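View pics/s12f.png

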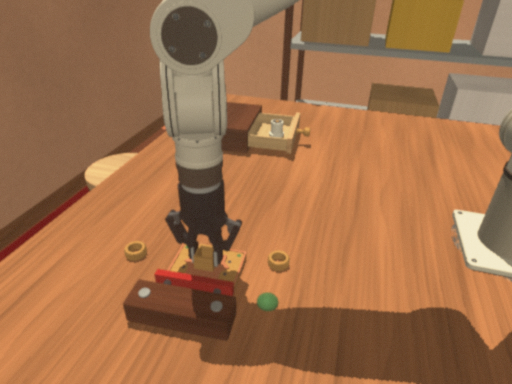

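```bash
python3 -c "
from h import *
t=cam('top')
T=lambda a:np.array(a,float)/4+np.array([80,100])-.5
# rear edge by line fit: subpixel crossing of G/R between plate rim and table per row
f=t['color'].astype(float); pts=[]
b=f[...,1]
for r in range(153,199):
    seg=f[r,172:186].sum(1); k=np.argmax(-np.diff(seg)); a=np.diff(seg); 
    if 0<k<12:
        y0,y1,y2=a[k-1],a[k],a[k+1]; pts.append([172+k+.5+.5*(y0-y2)/(y0-2*y1+y2),r])
vx,vy,x0,y0=cv2.fitLine(np.array(pts,np.float32),cv2.DIST_HUBER,0,.01,.01).ravel()
q=[[x0+(r-y0)*vx/vy,r] for r in (150,202)]
p=plane(t,q,.01);d=p[0]-p[1];print('fit edge angle',np.arctan2(d[1],d[0]),len(pts))
p=plane(t,T([[388,199],[394,409]]),.01);d=p[0]-p[1];c=p.mean(0)+.05*N;print('manual',np.arctan2(d[1],d[0]),c)
r=c-SF;print('jig x,y',r@N,r@YJ)
# bar direction at rest, fit in the start picture from side view: top edge
s=cam('side');ref=cv2.cvtColor(cv2.imread('pics/side0.png'),cv2.COLOR_BGR2RGB)
for im in(ref,s['color']):
    e=redtop(im);k=np.array(list(e));l=np.polyfit(k,[e[x] for x in k],1)
    P=plane(s,[[165,np.polyval(l,165)],[230,np.polyval(l,230)]],.031);d=P[0]-P[1];print('bar side angle',np.arctan2(d[1],d[0]))
bar(s); goto((0.5736,0.2476,0.016),1.648)"
```

```text
fit edge angle 0.07255615702388726 46
manual 0.06456269819511307 [0.56853485 0.24565226 0.01      ]
jig x,y -0.04156891368422342 0.005223380231768229
bar side angle 0.07951214659304236
bar side angle 0.06820268267892322
bar rows shift median 4.17 sd 0.43 n 70 per10mm 4.35 => mm 9.59 left/right thirds 3.97 4.44
t 18.7 pos [0.5721 0.2478 0.0165] th 1.645 F [  2.15 -10.49   4.85] grip 0.0354 j [ 0.41  0.64  0.04  0.97 -0.01  1.91]
units [-0.006  0.029  0.01 ] roll -0.025
```

The panel is flush: its edge is at 0.073 rad and the bar at 0.068–0.080 rad. It is 5 mm off centre, with the bar 9.6 mm in. I'll hold for one second, check again and hand in.

Emit:
move_arm(
  motion=[
    [20,[0,0,0],0],
    [20,[0,0,0],0],
    [20,[0,0,0],0],
    [20,[0,0,0],0],
    [20,[0,0,0],0],
    [20,[0,0,0],0],
    [20,[0,0,0],0],
    [20,[0,0,0],0],
    [20,[0,0,0],0],
    [20,[0,0,0],0],
  ],
)

```text
clock: 19.7
eef_pos: [0.5721, 0.2478, 0.0165]
tool_rot: [0.68, 0.733, -0.002, 0.003]
ft_force: [2.1, -9.9, 4.5]
grip_width: 0.0349
```

```bash
python3 -c "
from h import *
s=cam('side'); bar(s); goto((0.5736,0.2476,0.016),1.648); print(job_done())"
```

```text
bar rows shift median 4.19 sd 0.44 n 70 per10mm 4.35 => mm 9.63 left/right thirds 3.91 4.47
t 19.75 pos [0.5721 0.2478 0.0165] th 1.645 F [  2.63 -10.27   3.56] grip 0.0349 j [ 0.41  0.64  0.04  0.97 -0.01  1.91]
units [-0.007  0.029  0.01 ] roll -0.025
the job is handed in; nothing more can be done
None
```

The job is handed in, at 19.75 s. The socket stands upright and released in the drawer. The arm holds the brass panel by its neck, pressed flush on the red stop bar and still pushing.

**Last checks:**
- **Press:** the side camera puts the bar 9.6 mm in and steady, which is about 6.7 N at the 700 N/m spring.
- **Alignment:** the panel edge is within about 0.015 rad of the bar, and about 5 mm off centre. The panel looked flat on the table, but I did not measure its tilt.
- **Collars and jewel:** they look unmoved in the pictures; I did not measure their positions again at the end.

**Where the readings disagreed:**
- **Wrist force:** the wrist reads about 10 N along the push, against about 6.7 N from the bar. I took the extra to be table friction, since the hand also presses down with about 4 N, and went by the bar travel instead.
- **Panel position:** the rear edge in the top view put the panel about 2 mm further towards the bar than the bar reading does, close to the calibration error.

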